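Stir the paint with the crank of the mixing lid

ROBOT

A 6-joint arm with a two-finger parallel gripper is mounted at the origin on a cart in front of the work surface, level with it; the furniture and walls round the work are solid. World frame = base frame: x ahead of the robot, y to its left, z up, the work surface at z = 0. Lengths are in mm, angles in rad, forces in N, time in s.
With the tool pointing down it reaches from about 275 to 825 mm from the base axis. Payload 5.2 kg.
Tool frame: the origin (TCP) lies at the very end of the fingers, on their centre line; the grasp point (between the pads) lies 19 mm behind it; z points along the fingers, y is the line along which they close (so a half turn about z gives the same grasp; the last joint's range is limited). The gripper opens to 93 mm and grips with 3 to 60 N. Pads are 15 mm wide; open, the fingers measure 128 mm over their backs; the gripper's body (75 mm by 188 mm) begins 65 mm behind the grasp point.
Start: joints at [-1.403, 0.259, 1.535, -0, 1.348, -0.203], TCP at [199.319, -512.618, 218.653] pointing down, gripper open.
Joint ranges: [-3.14, 3.14], [-0.91, 2.08], [0.19, 2.58], [-1.22, 4.36], [0.22, 2.71], [-3.12, 3.12]. Speed limits (rad/s): [2.57, 2.57, 3.14, 3.14, 3.14, 3.14].

INTERFACE

Orientations are given as [roll, pitch, yaw] about the fixed x, y, z axes, in that order (R = Rz(yaw) Ry(pitch) Rx(roll)).
In Python, from bench import robot gives the robot as it stands. The module is installed in compiled form; this text tells all that it offers. Calls block until the motion is done:
- robot.move_ptp(position, orientation): joint-space move of the TCP to a pose.
- robot.move_linear(position, ori=None, speed=150, f_stop=None): straight line of the TCP; ori=None keeps the orientation; speed is the mean speed in mm/s. With f_stop (N) it stops when the force on the tool has changed by that much, and returns True; else False.
- robot.move_j(angles): joint-space move.
- robot.move_gripper(opening): opening from 0.0 (shut) to 1.0 (fully open); the grip force is fixed at half the most; returns when the fingers have stopped.
- robot.sleep(seconds).
- robot.inverse_kinematics(position, orientation): joint angles nearest the present ones, or None.
- robot.get_image(name): name is "scene" or "side" or "wrist"; returns a dict with "img" (384x512x3 uint8, blue, green, red), "fovy" (degrees; the focal length in pixels is half the picture's height over the tangent of half this angle, whatever the lens; pixels are square), "cx", "cy" (the principal point, pixels), "k1" (the pictures are not rectified: a ray, as slopes to the right and down, at radius r is drawn at 1 + k1 r^2 times it, then the intrinsics apply), "eye" and "orientation" of the camera in the world. Camera axes: x right, y down, z forward; pixel columns grow to the right and rows downward; lengths in mm; the calibration is good to about 2 mm. A picture is of the moment at which its call begins. There is no depth.
A pose or a line that the arm cannot do raises robot.MotionError and nothing moves.
- robot.hand_in(): hands the job in; it is judged then, once.
Readings, each from a call of its own:
- robot.current_t(): time.
- robot.current_qpos(): joint angles.
- robot.current_joint_vel(): joint speeds.
- robot.current_joint_efforts(): joint torques, N m.
- robot.current_tcp_pos(): TCP position.
- robot.current_eef_rot(): TCP orientation.
- robot.current_contact_force(): force on the tool from outside, world axes, zero at the start.
- robot.current_ft_torque(): the same for the moment, N m.
- robot.current_gripper_width(): opening from 0.0 (shut) to 1.0 (fully open).
- robot.current_finger_force(): force on a finger pad.
Only numpy, scipy, OpenCV 4.12 (cv2) and the standard library are available. Lean on these libraries where they do the work, as an engineer would, in place of code of your own. Each camera call takes 0.05 s, during which the arm holds its last target. There are 200 camera calls.

TASK

Stir the paint in the tin with the red lid: grasp the upright free-spinning grip of the crank on its lid and turn the crank clockwise, seen from above, two full turns (no more than two and a half), steadily at no more than one turn a second and without letting go on the way. Then let go and move clear. Leave the crank of the other tin, with the green lid, alone.

Things in the scene. Friction and masses are not known exactly. Their poses are not given: they have to be found in the camera images.
- red_tin: The paint tin to stir: red mixing lid, red and orange label, 102 mm across, 120 mm high, held fast in a black round holder (118 mm across) that is screwed to the table. Origin: centre of its underside, on the table top; z up. The crank's upright axis passes through the origin. The red plastic lid closes the tin; on it sits the dark steel crank arm, whose top is 152 mm above the table. Nothing on the lid is higher than 155 mm, except the grip.
- red_crank (a joint): Angle of the red tin's crank, rad; grows clockwise seen from above and keeps counting over full turns (one turn = 6.28). It starts between 0 and 0.4. It turns without end both ways, with steady friction (about 3 N at the grip), and stays where it is left.
- red_grip_mid (a point): Middle of the grip of the red tin's crank: an upright pale wooden cylinder, 26 mm across and 52 mm high, that spins freely about its own upright axis, so the hand need not turn. The grip's axis is 45 mm from the crank's axis. The grip reaches from 153 to 205 mm above the table; this point is at 179 mm, and is carried round with the crank.
- green_crank (a joint): Angle of the crank, of the same form, on the other tin (green mixing lid, white label with green, same size and holder); to be left alone. Rad, clockwise seen from above; it starts between 0 and 0.4.

How it is judged:
By the outcome, as a careful person would: the job done as asked, in the order asked, and still so for the second after the job is handed in, with the robot touching nothing.
It also fails if it takes over 56 s, if anything falls off the work surface, if the arm or the gripper's body presses on something with over 40 N, if the wrist force passes 120 N, or if a joint passes its speed limit or range.

## Working session

There is one attempt and no reset: what is moved stays moved. The work goes in short steps, each a Python script; the robot and the scene stay as the last script left them, time stands still between calls to the robot, and variables do not carry over. Pictures are saved under pics/ and viewed, at most 10 in all, crops included, and the job is handed in when it is done.

```bash
mkdir -p pics; cat > h.py <<'E'
import numpy as np, cv2
from bench import robot
def cam(n,f=None):
    d=robot.get_image(n)
    if f: cv2.imwrite(f,d["img"])
    return d
def M(d):
    o=np.array(d["orientation"],float)
    if o.shape==(3,3): return o
    from scipy.spatial.transform import Rotation as R
    return R.from_euler('xyz',o).as_matrix()
def K(d):
    f=d["img"].shape[0]/2/np.tan(np.radians(d["fovy"])/2)
    return np.array([[f,0,d["cx"]],[0,f,d["cy"]],[0,0,1.]])
def ray(d,u,v):
    p=cv2.undistortPoints(np.array([[[u,v]]],float),K(d),np.array([d["k1"],0,0,0.]))[0,0]
    return M(d)@np.array([p[0],p[1],1])
def atz(d,u,v,z):
    r=ray(d,u,v);e=np.array(d["eye"],float);return e+r*(z-e[2])/r[2]
E
python3 - <<'E'
from h import *
import pickle
for n in("scene","side"):
    d=cam(n,f"pics/{n}0.png"); pickle.dump(d,open(n+".pkl","wb")); print(n,d["eye"],d["orientation"],d["fovy"],d["k1"])
a=cv2.imread("pics/scene0.png");b=cv2.imread("pics/side0.png")
print(robot.current_t(),robot.current_eef_rot())
E
```

```text
scene [ -83.89303327 -685.36665014  604.98367084] [-2.17853566  0.01852849 -0.97357496] 49.258185586976126 0.01819989295276999
side [ 341.63602529 -945.16024694  656.25533281] [-2.22369606 -0.02278541 -0.20980193] 47.014213340476104 -0.11231703891011875
0.1 [-3.13997995e+00 -3.49447167e-04  3.70807712e-01]
```

View pics/scene0.png

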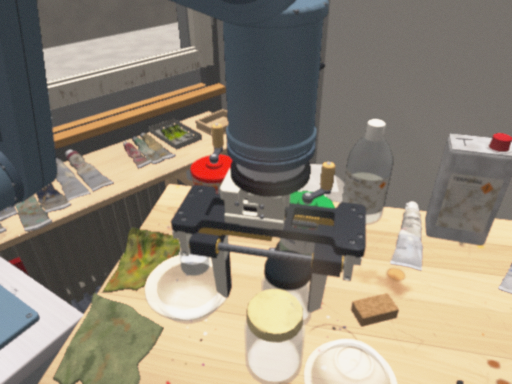

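View pics/side0.png

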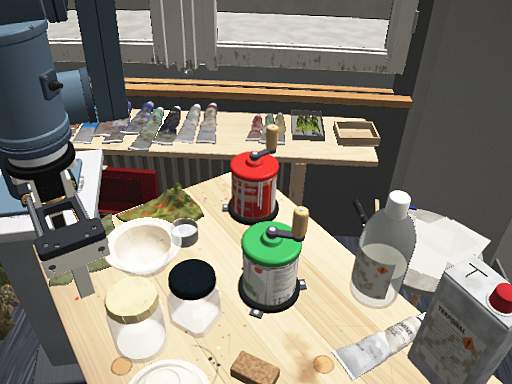

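The side view shows the red tin (lid around 254,165, grip around 272,138), with the green tin nearer the camera (lid around 271,243, grip around 300,222). I'll enlarge it.

```bash
python3 - <<'E'
import cv2
a=cv2.imread("pics/side0.png")[115:315,210:330]
b=cv2.imread("pics/scene0.png")[110:220,180:350]
cv2.imwrite("pics/c1.png",cv2.resize(a[:130],None,fx=4.6,fy=4.6,interpolation=cv2.INTER_CUBIC))
E
```

```text
(no output)
```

View pics/c1.png

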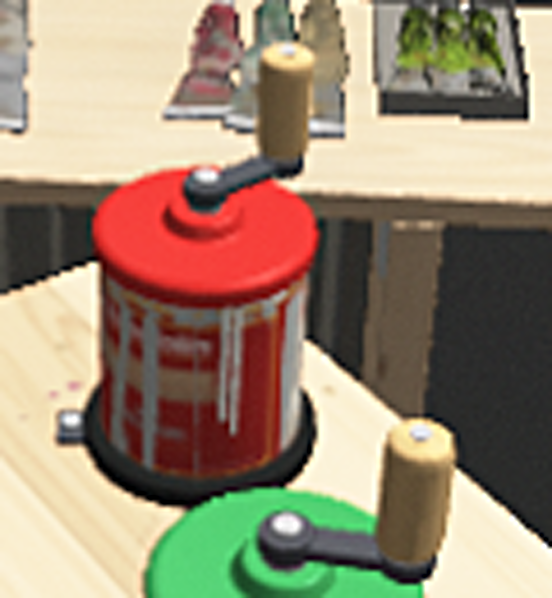

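The crop shows, in full-image pixels: red hub bolt (255.0,153.7), red grip top centre (272.4,125.9), green hub (272.2,228.7), green grip top (301.3,209.3).

```bash
python3 - <<'E'
from h import *
import pickle
d=pickle.load(open("side.pkl","rb"))
P={}
for n,u,v,z in(("redhub",255,153.7,155),("redgrip",272.4,125.9,205),("ghub",272.2,228.7,155),("ggrip",301.3,209.3,205),("redlidL",230.5,163,135),("redlidR",279,166,135)):
    P[n]=atz(d,u,v,z);print(n,P[n].round(1))
for a,b in(("redhub","redgrip"),("ghub","ggrip")):
    v=P[b]-P[a];print(np.hypot(*v[:2]),np.degrees(np.arctan2(v[1],v[0])))
print(np.linalg.norm((P["redhub"]-P["ghub"])[:2]))
E
```

```text
redhub [ 513.7 -184.   155. ]
redgrip [ 554.5 -161.3  205. ]
ghub [ 494.1 -416.3  155. ]
ggrip [ 535.6 -433.1  205. ]
redlidL [ 462.2 -180.   135. ]
redlidR [ 560.4 -208.9  135. ]
46.67521311531756 29.04847374918325
44.77706861733333 -22.043895386093503
233.16657119418926
```

```bash
python3 - <<'E'
from h import *
import pickle
O=[np.pi,0,0.37]
robot.move_linear([199,-512,300],O,speed=150)
robot.move_ptp([480,-200,300],O)
d=cam("wrist","pics/w1.png");pickle.dump(d,open("w1.pkl","wb"))
print(robot.current_t(),robot.current_tcp_pos(),d["eye"],d["fovy"])
def proj(p):
    R=M(d);c=R.T@(np.array(p,float)-d["eye"])
    return cv2.projectPoints(c.reshape(1,1,3),np.zeros(3),np.zeros(3),K(d),np.array([d["k1"],0,0,0.]))[0].ravel()
print(proj([513.7,-184,155]),proj([554.5,-161,205]))
E
```

```text
2.3917 [ 479.62943652 -201.07482855  299.82595056] [ 548.78768035 -174.3916675   466.37229943] 68.45391388309626
[250.55457289 143.74827036] [242.18530399  98.12590645]
```

View pics/w1.png

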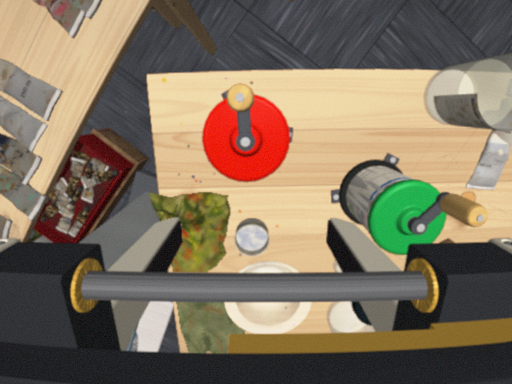

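The wrist view shows the red hub bolt at (245.5,142.5) and the grip top centre at about (240.5,96). Both are a few pixels from where the side view predicts.

```bash
python3 - <<'E'
from h import *
import pickle
d=pickle.load(open("w1.pkl","rb"))
h=atz(d,245.5,142.5,155);g=atz(d,240.5,96,205);l=atz(d,246,137.5,133)
v=g-h;print(h,g,l,np.hypot(*v[:2]),np.degrees(np.arctan2(v[1],v[0])))
E
```

```text
[ 512.97698866 -178.33424087  155.        ] [ 555.67020643 -158.96162714  205.        ] [ 516.11433584 -177.09362793  133.        ] 46.882928725494956 24.40680149390634
```

```bash
python3 - <<'E'
from h import *
O=[np.pi,0,0.37]
g=np.array([554.5,-160.5])
robot.move_ptp([*g,250],O)
print(robot.move_linear([*g,167],O,speed=80,f_stop=8), robot.current_tcp_pos())
robot.move_gripper(0.0)
print(robot.current_t(),robot.current_gripper_width()*93,robot.current_finger_force(),robot.current_contact_force())
C=np.array([514.2,-180.5]);a0=np.arctan2(*(g-C)[::-1])
for i in range(1,7):
    a=a0-i*np.radians(15)
    robot.move_linear([*(C+45*np.array([np.cos(a),np.sin(a)])),167],O,speed=40)
    print(i,np.round(robot.current_contact_force(),1),robot.current_t(),round(robot.current_gripper_width()*93,1))
    if np.linalg.norm(robot.current_contact_force())>25: break
cam("wrist","pics/w2.png");cam("side","pics/s2.png")
a=cv2.imread("pics/s2.png")[100:250,190:340];b=cv2.imread("pics/w2.png")
cv2.imwrite("pics/m2.png",np.hstack([cv2.resize(a,(384,384)),cv2.resize(b,(416,312))[0:312] if 0 else cv2.copyMakeBorder(cv2.resize(b,(416,312)),0,72,0,0,0)]))
E
```

```text
False [ 554.91141549 -160.69114208  167.64003151]
5.1167 25.494792939990404 30.000166179961525 [-1.22674082  2.86815508  1.3767327 ]
1 [-5.1  0.5  2.5] 5.5583 25.4
2 [-7.5  1.9  4.1] 6.0 25.5
3 [-9.8  4.   5. ] 6.4417 25.3
4 [-8.7  7.4  6.1] 6.8833 25.4
5 [-8.   9.6  7. ] 7.325 25.5
6 [-4.8 11.3  5.7] 7.7667 25.6
```

View pics/m2.png

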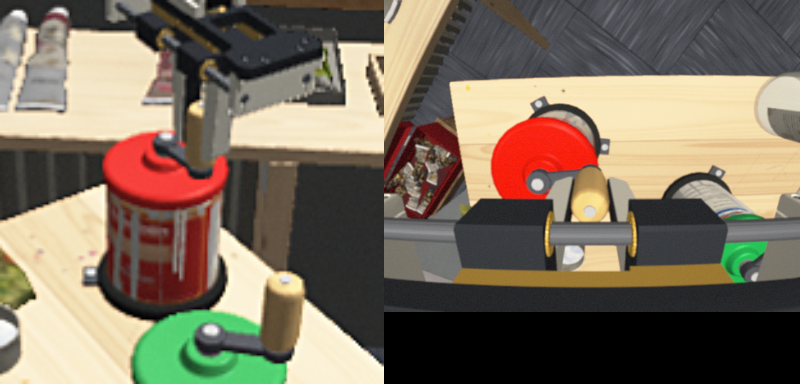

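Grip is held between the pads and the crank follows (hub about (540,183) in the right panel), with modest forces. I'll continue to about 2.12 turns and trim the centre by radial force.

```bash
python3 - <<'E'
from h import *
O=[np.pi,0,0.37]
g=np.array([554.5,-160.5]);C=np.array([514.2,-180.5]);a0=np.arctan2(*(g-C)[::-1])
for i in range(7,52):
    a=a0-i*np.radians(15);r=np.array([np.cos(a),np.sin(a)])
    robot.move_linear([*(C+45*r),167],O,speed=45)
    F=robot.current_contact_force(); C=C+0.05*(F[:2]@r)*r
    if i%4==0: print(i,np.round(F,1),C.round(1),round(robot.current_gripper_width()*93,1))
    if np.linalg.norm(F)>35: print("STOP",i,F);break
print(robot.current_t(),i)
d=cam("side","pics/s3.png")
cv2.imwrite("pics/s3c.png",cv2.resize(d["img"][100:250,190:340],(500,500)))
E
```

```text
8 [0.1 9.9 2.4] [ 514.1 -179.4] 25.4
12 [-3.  -2.2 -0.9] [ 514.3 -178.9] 25.3
16 [-5.1  2.4  3.2] [ 513.2 -178.7] 25.3
20 [1.2 5.  0.1] [ 512.9 -177.7] 25.1
24 [ 0.8 -0.4 -1.3] [ 513.1 -177.3] 25.0
28 [-2.6  1.4 -0.5] [ 512.6 -177.2] 25.6
32 [-0.7 -1.2 -2.8] [ 512.5 -177.2] 25.1
36 [ 0.6  1.8 -1.4] [ 512.6 -177.2] 25.4
40 [ 1.6 -0.4 -1.9] [ 512.9 -177.2] 25.3
44 [-0.4 -0.7 -2.1] [ 512.9 -177.4] 25.5
48 [-1.1 -1.1 -0.5] [ 512.8 -177.6] 25.5
26.2583 51
```

View pics/s3c.png

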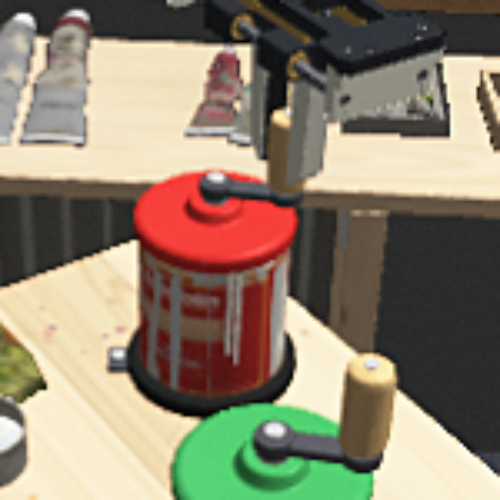

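The grip is still held, with the arm about 40° past its start, so just over two turns. Now I'll release.

```bash
python3 - <<'E'
from h import *
O=[np.pi,0,0.37]
p=robot.current_tcp_pos()
robot.move_gripper(0.7)
robot.move_linear([p[0],p[1],290],O,speed=80)
robot.move_linear([p[0]-150,p[1],320],O,speed=120)
robot.sleep(0.5)
print(robot.current_t(),robot.current_contact_force(),robot.current_gripper_width())
d=cam("side","pics/s4.png")
cv2.imwrite("pics/s4c.png",cv2.resize(d["img"][100:250,190:340],(500,500)))
E
```

```text
30.7417 [ 0.44677324 -0.48811355  0.30528972] 0.7002675068595333
```

View pics/s4c.png

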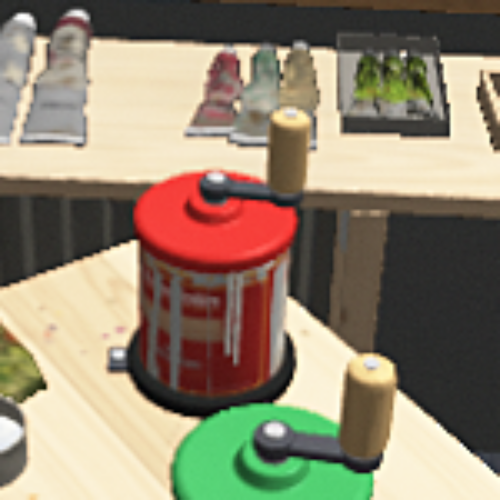

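Crank left where released (red grip top at (277,134), hub at (254.2,155)), and the green crank is unchanged. I'll check the angle, then hand in.

```bash
python3 - <<'E'
from h import *
import pickle
d=pickle.load(open("side.pkl","rb"))
C=atz(d,255,153.7,155)
A=[np.degrees(np.arctan2(*(atz(d,*q,205)-C)[[1,0]])) for q in((272.4,125.9),(277,133.9))]
print(A)
if 10<A[0]-A[1]<120: print(robot.hand_in())
E
```

```text
[np.float64(29.04847374918325), np.float64(-14.747256094345628)]
the job is handed in; nothing more can be done
None
```

I turned the red tin's crank clockwise about 2.1 turns without letting go, released it, moved clear and handed the job in at about 31 s; the green crank was not touched.

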